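Make up two food-parcel trays of tins

TASK

Make up the two food-parcel trays: pile the three round tins upright in the middle of the square tray, the widest at the bottom and the narrowest on top, and pile the two oblong tins flat, lid up, in the middle of the oblong tray, the larger one underneath, both lying lengthwise along the tray. Centre each tin on the one below it, and leave the glass jar standing where it is.

Things in the scene. Friction and masses are not known exactly. Their poses are not given: they have to be found in the camera images.
- round_large: Plain steel round tin, upright, with a bare aluminium lid and a blank white paper band; 62 mm in diameter, 64 mm high, about 220 g. The widest and tallest of the three round tins. Loose, standing anywhere on the table. Origin: centre of its underside; z up along its axis.
- round_medium: Plain steel round tin, upright, with a bare aluminium lid and a blank white paper band; 50 mm in diameter, 50 mm high, about 130 g. The middle one of the three round tins. Loose, standing anywhere on the table. Origin: centre of its underside; z up along its axis.
- round_small: Plain steel round tin, upright, with a bare aluminium lid and a blank white paper band; 40 mm in diameter, 38 mm high, about 70 g. The narrowest and lowest of the three round tins. Loose, standing anywhere on the table. Origin: centre of its underside; z up along its axis.
- oblong_large: Plain steel oblong tin with rounded corners, lying flat, lid up, with a blank white paper band; 90 mm long (along its x), 54 mm wide (along its y), 32 mm high, about 160 g. The larger of the two oblong tins. Loose, lying at any yaw. Origin: centre of its underside; z up.
- oblong_small: Plain steel oblong tin with rounded corners, lying flat, lid up, with a blank white paper band; 66 mm long (along its x), 42 mm wide (along its y), 26 mm high, about 90 g. The smaller of the two oblong tins. Loose, lying at any yaw. Origin: centre of its underside; z up.
- square_tray: Shallow open cardboard tray, square, 120 x 120 mm outside, fixed to the table. Base 4 mm thick, rim 4 mm thick, its top edge 12 mm above the table (8 mm above the tray's inner floor). Origin: centre of its underside, at table height; z up; x and y parallel to its sides.
- oblong_tray: Shallow open cardboard tray, oblong, fixed to the table: 160 mm long (along its y), 116 mm wide (along its x), outside. Base 4 mm thick, rim 4 mm thick, its top edge 12 mm above the table (8 mm above the tray's inner floor). Origin: centre of its underside, at table height; z up.
- jar: Bystander: closed amber glass jar with a white cap, 58 mm in diameter, 85 mm high, about 300 g, standing loose among the tins. Not to be used. Origin: centre of its underside; z up.

How it is judged:
By the outcome, as a careful person would: the job done as asked, in the order asked, and still so for the second after the job is handed in, with the robot touching nothing.
It also fails if it takes over 128 s, if anything falls off the work surface, if the arm or the gripper's body presses on something with over 40 N, if the wrist force passes 120 N, or if a joint passes its speed limit or range.

ROBOT

A 7-joint arm with a two-finger parallel gripper is mounted at the origin on the work surface. World frame = base frame: x ahead of the robot, y to its left, z up, the work surface at z = 0. Lengths are in m, angles in rad, forces in N, time in s.
With the tool pointing down it reaches from about 0.4 to 0.85 m from the base axis. Payload 6.9 kg.
Tool frame: the origin (TCP) lies midway between the tips of the shut fingers; the grasp point (between the pads) lies 19 mm behind it; y points along the fingers, x is the direction in which the jaws open and shut, and the axes are right-handed (so a half turn about y gives the same grasp; the last joint's range is limited). The gripper opens to 85 mm and grips with 20 to 120 N. Pads are 22 mm wide; open, the fingers measure 114 mm over their backs; the gripper's body (76 mm by 85 mm) begins 54 mm behind the grasp point. The pads swing forward as they close: fully open they stand 13 mm farther back than shut.
Start: joints at [1.454, 0.507, -0.238, 1.5, 0.126, 1.149, -0.155], TCP at [0.138, -0.61, 0.231] pointing down, gripper open.
Joint ranges: [-3.08, 3.08], [-0.24, 2.05], [-1.43, 1.35], [0, 2.5], [-1.52, 4.66], [0.17, 1.96], [-2.89, 2.89]. Speed limits (rad/s): [2.39, 2.39, 3.14, 3.14, 3.14, 3.14, 3.14].

INTERFACE

Orientations are given as a unit quaternion [x, y, z, w].
In Python, from rig import env gives the robot as it stands. The module is installed in compiled form; this text tells all that it offers. Calls block until the motion is done:
- env.goto(position, orientation): joint-space move of the TCP to a pose.
- env.servo_line(position, orientation=None, vel=0.15, guard=None): straight line of the TCP; orientation=None keeps the orientation; vel is the mean speed in m/s. With guard (N) it stops when the force on the tool has changed by that much, and returns True; else False.
- env.move_j(angles): joint-space move.
- env.command_gripper(opening): opening from 0.0 (shut) to 1.0 (fully open); the grip force is fixed at half the most; returns when the fingers have stopped.
- env.dwell(seconds).
- env.inverse_kinematics(position, orientation): joint angles nearest the present ones, or None.
- env.get_image(name): name is "scene" or "side" or "wrist"; returns a dict with "color" (420x560x3 uint8, blue, green, red), "mtx" (3x3 intrinsics, pixels), "k1" (the pictures are not rectified: a ray, as slopes to the right and down, at radius r is drawn at 1 + k1 r^2 times it, then the intrinsics apply), "R" (3x3) and "t" (3): a world point X has camera coordinates R X + t. Camera axes: x right, y down, z forward; pixel columns grow to the right and rows downward; lengths in m; the calibration is good to about 2 mm. A picture is of the moment at which its call begins. There is no depth.
A pose or a line that the arm cannot do raises env.MotionError and nothing moves.
- env.finish_job(): hands the job in, once; it reports no verdict.
Trained networks look in the newest picture that a camera, given by its name, has taken for a name from the list of things; names that differ only in an ending like _2 or _b are one class to them, and where a whole thing is asked for, a point or a joint stands for the part that bears it (a point fixed in the world has none). Each returns a list of dicts, best first, with "score" (0 to 1); they miss things now and then, are a little off and sometimes report something else, mostly with a low value. They report only what shows in the picture. A call takes as long as a camera call.
- env.look_for(label, camera): "point" ([row, column] in pixels, amid what is visible of it).
- env.masks_of(label, camera): "pixels" (420x560 bool, what is visible of it) and "point" ([row, column] in pixels, amid what is visible of it).
Readings, each from a call of its own:
- env.get_time_s(): time.
- env.get_joint_positions(): joint angles.
- env.get_joint_velocities(): joint speeds.
- env.get_effort(): joint torques, N m.
- env.get_position(): TCP position.
- env.get_tcp_rot(): TCP orientation.
- env.get_ft_force(): force on the tool from outside, world axes, zero at the start.
- env.get_moment(): the same for the moment, N m.
- env.get_finger_gap(): opening from 0.0 (shut) to 1.0 (fully open).
Only numpy, scipy, OpenCV 4.12 (cv2) and the standard library are available. Lean on these libraries where they do the work, as an engineer would, in place of code of your own. Each camera call takes 0.05 s, during which the arm holds its last target.

## Working session

There is one attempt and no reset: what is moved stays moved. The work goes in short steps, each a Python script; the robot and the scene stay as the last script left them, time stands still between calls to the robot, and variables do not carry over. Pictures are saved under pics/ and viewed, and the job is handed in when it is done.

```bash
mkdir -p pics; cat > h.py <<'E'
import numpy as np, cv2
from rig import env
E
python3 - <<'E'
from h import *
for n in ["scene","side","wrist"]:
    d=env.get_image(n); cv2.imwrite(f"pics/{n}0.png",d["color"])
    R=np.array(d["R"]);t=np.array(d["t"])
    print(n,np.round(-R.T@t,3),np.round(R[2],2),d["mtx"][0][0],d["k1"])
print(env.get_time_s(),env.get_tcp_rot(),env.get_position(),env.get_finger_gap())
E
```

```text
scene [1.081 0.59  0.891] [-0.45 -0.5  -0.74] 449.4697226643009 0.0349656713355157
side [ 0.321 -0.818  0.632] [ 0.22  0.78 -0.58] 396.6700749774077 0.02135321521733889
wrist [ 0.209 -0.592  0.373] [-0.28 -0.06 -0.96] 337.60101065734267 0.013392774429480612
0.15 [-0.55218551  0.44169358 -0.44092811  0.55279322] [ 0.13797881 -0.60919198  0.23060911] 0.9996445021786456
```

View pics/scene0.png

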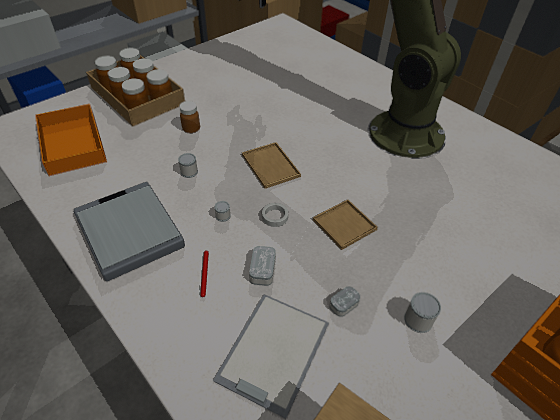

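View pics/side0.png

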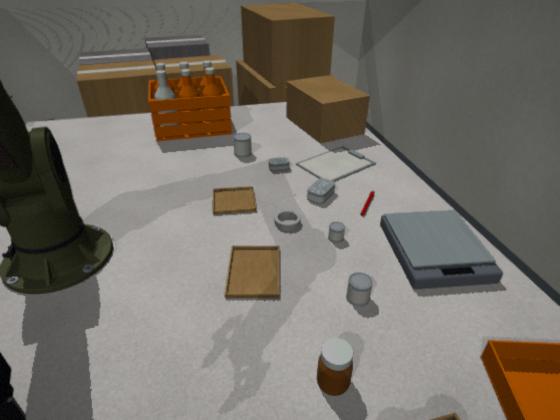

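View pics/wrist0.png

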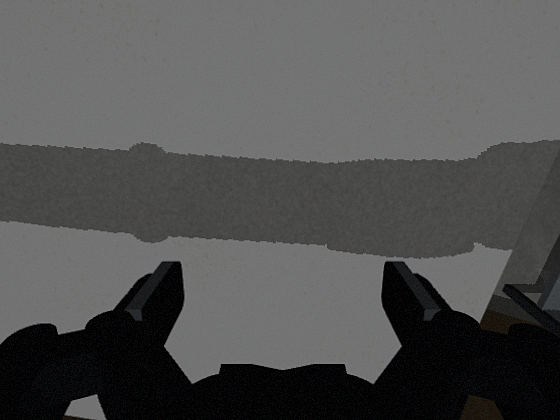

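```bash
python3 - <<'E'
from h import *
from scipy.spatial.transform import Rotation as Ro
print(np.round(Ro.from_quat([-0.55218551,0.44169358,-0.44092811,0.55279322]).as_matrix(),3))
E
```

```text
[[ 0.221 -0.     0.975]
 [-0.975  0.001  0.221]
 [-0.001 -1.    -0.   ]]
```

The scene picture shows the large round tin at (row 312, col 422), medium (165,188), small (211,222), oblong large (265,262), oblong small (300,345), square tray (224,345), oblong tray (165,270), jar (118,190). There is also an unrelated ring at (214,275). The side view shows all of them too. The wrist sees only bare table and fingers. I'll fit known outlines to the network masks from both fixed cameras.

```bash
cat > h.py <<'E'
import numpy as np, cv2
from rig import env
from scipy.optimize import minimize
from scipy.spatial.transform import Rotation as Ro
DIM=dict(round_large=('c',.062,.064),round_medium=('c',.05,.05),round_small=('c',.04,.038),jar=('c',.058,.085),
 oblong_large=('b',.09,.054,.032),oblong_small=('b',.066,.042,.026),square_tray=('b',.12,.12,.012),oblong_tray=('b',.116,.16,.012))
def pts(name):
    d=DIM[name]
    if d[0]=='c':
        a=np.linspace(0,2*np.pi,40,endpoint=False); p=np.c_[np.cos(a),np.sin(a)]*d[1]/2; h=d[2]
    else:
        L,W,h=d[1:]; r=0.0 if 'tray' in name else 0.012
        a=np.linspace(0,np.pi/2,5); p=[]
        for k,(sx,sy) in enumerate([(1,1),(-1,1),(-1,-1),(1,-1)]):
            p.append(np.c_[sx*(L/2-r)+r*np.cos(a+k*np.pi/2),sy*(W/2-r)+r*np.sin(a+k*np.pi/2)])
        p=np.vstack(p)
    return np.vstack([np.c_[p,0*p[:,0]],np.c_[p,0*p[:,0]+h]])
def proj(cam,X):
    c=X@np.array(cam["R"]).T+np.array(cam["t"]); s=c[:,:2]/c[:,2:]
    s=s*(1+cam["k1"]*(s**2).sum(1,keepdims=True)); K=np.array(cam["mtx"])
    return s@K[:2,:2].T+K[:2,2]
def ray(cam,rc):
    K=np.array(cam["mtx"]); u=np.linalg.solve(K[:2,:2],np.array([rc[1],rc[0]])-K[:2,2]); s=u.copy()
    for _ in range(20): s=u/(1+cam["k1"]*(s@s))
    R=np.array(cam["R"]); return -R.T@np.array(cam["t"]), R.T@np.r_[s,1]
def onplane(cam,rc,z):
    o,d=ray(cam,rc); return (o+d*(z-o[2])/d[2])[:2]
def hull(cam,name,q,z=0.):
    P=pts(name); c,s=np.cos(q[2]),np.sin(q[2])
    X=np.c_[P[:,0]*c-P[:,1]*s+q[0],P[:,0]*s+P[:,1]*c+q[1],P[:,2]+z]
    return cv2.convexHull(proj(cam,X).astype(np.float32))[:,0]
SS=4
def iou(cam,mask,name,q,z):
    h=hull(cam,name,q,z); im=np.zeros((420*SS,560*SS),np.uint8)
    y,x=np.nonzero(mask); r0,r1=max(0,y.min()-25),y.max()+25; c0,c1=max(0,x.min()-25),x.max()+25
    m=mask[r0:r1,c0:c1]; im=np.zeros((m.shape[0]*SS,m.shape[1]*SS),np.uint8)
    g=np.round(((h-[c0,r0]+.5)*SS-.5)*16).astype(np.int32)
    cv2.fillConvexPoly(im,g,1,shift=4)
    a=cv2.resize(im.astype(np.float32),(m.shape[1],m.shape[0]),interpolation=cv2.INTER_AREA)
    return np.minimum(a,m).sum()/np.maximum(a,m).sum()
def grab(name,cams,minscore=0.3):
    out=[]
    for cn,cam in cams.items():
        r=env.masks_of(name,cn)
        if r and r[0]["score"]>minscore: out.append((cn,cam,np.array(r[0]["pixels"],bool),r[0]["score"]))
    return out
def fit(name,obs,z=0.,yaw=None,x0=None):
    res=[];h=DIM[name][-1]
    def run(ob,x0):
        f=lambda q:-sum(iou(c,m,name,q,z) for _,c,m,_ in ob)/len(ob)
        best=None
        ys=[0] if DIM[name][0]=='c' else ([yaw] if yaw is not None else np.arange(0,np.pi,np.pi/8))
        ys=sorted(ys,key=lambda a:f([*x0,a]))[:3]
        for a in ys:
            free=DIM[name][0]!='c'
            g=(lambda v:f([v[0],v[1],v[2]/10])) if free else (lambda v:f([v[0],v[1],0]))
            s=np.array([*x0,a*10]) if free else np.array(x0)
            sim=np.vstack([s]+[s+e for e in np.eye(len(s))*([.006,.006,1.5][:len(s)])])
            r=minimize(g,s,method='Nelder-Mead',options=dict(initial_simplex=sim,xatol=1e-5,fatol=1e-5,maxiter=250))
            if best is None or r.fun<best.fun: best=r
        v=best.x; return np.array([v[0],v[1],v[2]/10 if len(v)>2 else 0]),-best.fun
    x0=x0 if x0 is not None else np.mean([onplane(c,np.argwhere(m).mean(0),z+h/2) for _,c,m,_ in obs],axis=0)
    return run(obs,x0),[(o[0],o[3],*run([o],x0)) for o in obs]
E
cat > loc.py <<'E'
from h import *
import json
cams={n:env.get_image(n) for n in ["scene","side"]}
P={}
for n in DIM:
    ob=grab(n,cams)
    if not ob: print(n,"none"); continue
    (q,v),ind=fit(n,ob); P[n]=q.tolist()
    print(n,np.round(q,4),round(v,3),[(a,round(s,2),np.round(b,4).tolist(),round(c,3)) for a,s,b,c in ind])
    for cn,c in cams.items(): cv2.polylines(c["color"],[np.int32(np.round(hull(c,n,q)))],True,(0,0,255),1)
json.dump(P,open("P.json","w"))
for cn,c in cams.items(): cv2.imwrite(f"pics/fit_{cn}.png",c["color"])
print(env.get_time_s())
E
python3 loc.py
```

```text
round_large [0.5109 0.432  0.    ] 0.973 [('scene', 0.9, [0.5109, 0.432, 0.0], np.float64(0.973))]
round_medium [ 0.6302 -0.2921  0.    ] 0.927 [('scene', 0.72, [0.6298, -0.2927, 0.0], np.float64(0.942)), ('side', 0.74, [0.6315, -0.29, 0.0], np.float64(0.927))]
round_small [ 0.6576 -0.0908  0.    ] 0.915 [('scene', 0.65, [0.6576, -0.0908, 0.0], np.float64(0.943)), ('side', 0.78, [0.6573, -0.0907, 0.0], np.float64(0.89))]
jar [ 0.5106 -0.461   0.    ] 0.856 [('scene', 0.73, [0.5119, -0.4572, 0.0], np.float64(0.816)), ('side', 0.79, [0.5108, -0.461, 0.0], np.float64(0.895))]
oblong_large [0.6858 0.107  0.7894] 0.893 [('scene', 0.69, [0.6857, 0.1065, 0.7755], np.float64(0.916)), ('side', 0.82, [0.6873, 0.1104, 0.8272], np.float64(0.881))]
oblong_small [ 0.6076  0.299  -0.0235] 0.863 [('scene', 0.68, [0.6062, 0.2988, -0.0138], np.float64(0.925)), ('side', 0.72, [0.6098, 0.3022, 2.8935], np.float64(0.834))]
square_tray [ 0.4338  0.1391 -0.1222] 0.955 [('scene', 0.78, [0.4343, 0.139, -0.1111], np.float64(0.966)), ('side', 0.62, [0.4333, 0.1394, 1.4548], np.float64(0.947))]
oblong_tray [ 0.4321 -0.1603  2.8891] 0.977 [('scene', 0.6, [0.4318, -0.1602, 2.8912], np.float64(0.966)), ('side', 0.74, [0.4322, -0.1604, 2.892], np.float64(0.988))]
1.05
```

```bash
python3 -c "
import cv2
a=cv2.imread('pics/fit_scene.png')[90:350,130:460];b=cv2.imread('pics/fit_side.png')[110:410,190:420]
cv2.imwrite('pics/fs.png',cv2.resize(a,None,fx=2.3,fy=2.3));cv2.imwrite('pics/fd.png',cv2.resize(b,None,fx=2,fy=2))"
```

```text
(no output)
```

View pics/fs.png

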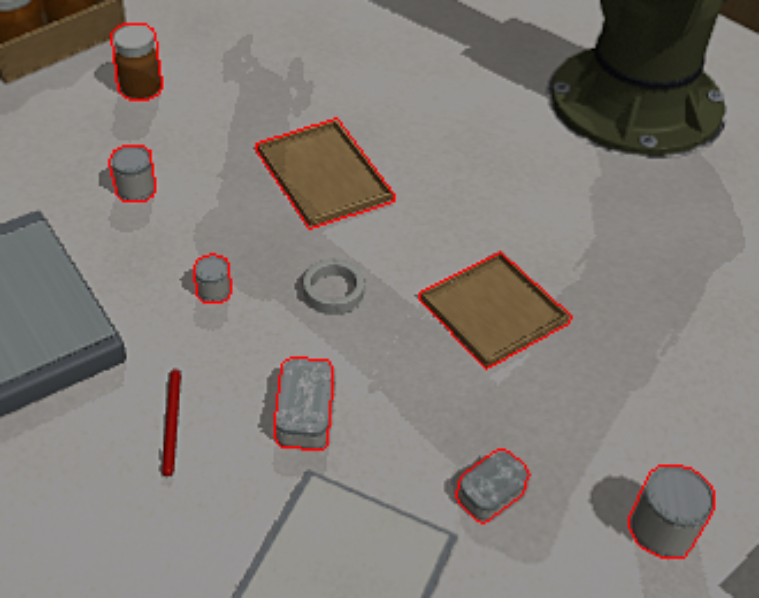

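View pics/fd.png

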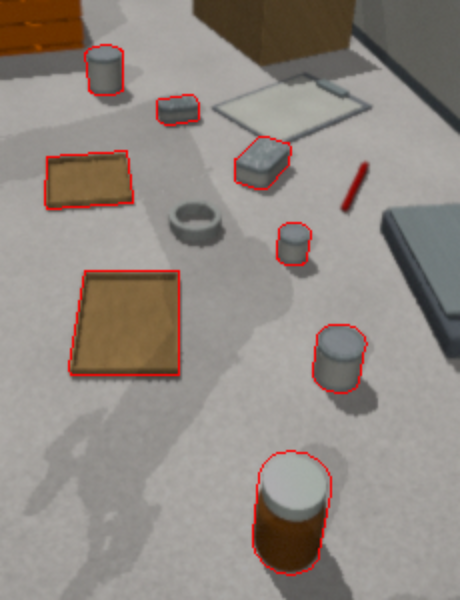

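The fitted outlines (red) sit on all eight objects in both views, and the two cameras agree to about 3 mm. Starting with the large oblong tin: hover, check with the wrist camera, then grasp.

```bash
cat >> h.py <<'E'
import json
def P(): return json.load(open("P.json"))
def quat(phi):
    c,s=np.cos(phi),np.sin(phi)
    return Ro.from_matrix(np.array([[c,0,-s],[s,0,c],[0,-1,0]])).as_quat()
def near(phi,ref):
    return phi-np.pi*np.round((phi-ref)/np.pi)
def jaw(phi,xy): return near(phi,np.arctan2(xy[1],xy[0]))
def wristfit(name,z=0.,x0=None,save=None,yaw=None):
    cam=env.get_image("wrist"); r=env.masks_of(name,"wrist")
    out=None
    if r:
        m=np.array(r[0]["pixels"],bool); ob=[("wrist",cam,m,r[0]["score"])]
        y,x=np.nonzero(m); print(name,"wrist score",round(r[0]["score"],2),"bbox",x.min(),x.max(),y.min(),y.max())
        (q,v),_=fit(name,ob,z,x0=x0,yaw=yaw); print("  fit",np.round(q,4),round(v,3)); out=q
        cv2.polylines(cam["color"],[np.int32(np.round(hull(cam,name,q,z)))],True,(0,0,255),1)
    if save: cv2.imwrite(save,cam["color"])
    return out
def stat(s=""): print(s,"t",round(env.get_time_s(),2),"pos",np.round(env.get_position(),4),"gap",round(env.get_finger_gap(),4),"F",np.round(env.get_ft_force(),1))
E
python3 - <<'E'
from h import *
p=P()["oblong_large"]; phi=jaw(p[2]+np.pi/2,p)
env.goto([p[0],p[1],0.20],quat(phi)); stat("hover")
print(np.round(env.get_joint_positions(),2),phi)
wristfit("oblong_large",x0=p[:2],save="pics/w1.png")
E
```

```text
hover t 4.21 pos [0.6861 0.1057 0.2   ] gap 1.0013 F [ 0.3 -0.2  0.6]
[ 0.23  0.74 -0.85  1.33  0.55  1.3  -1.41] -0.7813991615191584
oblong_large wrist score 0.95 bbox 252 312 130 226
  fit [0.6875 0.1095 0.7404] 0.981
```

View pics/w1.png

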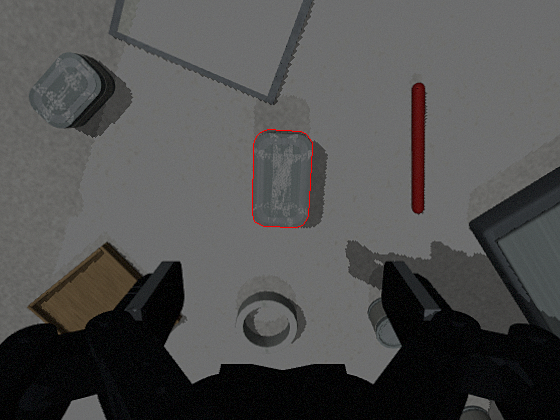

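The wrist view shows the large oblong tin at rows 130–226, cols 252–312, with the outline fitting tightly (0.98). I'm using this pose for the grasp.

```bash
python3 - <<'E'
from h import *
p=[0.6873,0.1092,0.745]; phi=jaw(p[2]+np.pi/2,p); q=quat(phi)
print(env.servo_line([p[0],p[1],0.06],q,vel=0.25))
print(env.servo_line([p[0],p[1],0.004],q,vel=0.12,guard=15)); stat("down")
env.command_gripper(0.0); stat("grip")
env.servo_line([p[0],p[1],0.16],q,vel=0.25); stat("lift"); 
wristfit("oblong_large",z=0.156,x0=p[:2],save="pics/w2.png")
E
```

```text
False
False
down t 5.63 pos [0.6877 0.1095 0.0047] gap 0.9967 F [0.9 0.3 0.6]
grip t 6.03 pos [0.688  0.1094 0.0053] gap 0.6194 F [-0.9 -0.5  5.3]
lift t 6.81 pos [0.6865 0.1085 0.1583] gap 0.6189 F [-0.4  0.5 -2.4]
oblong_large wrist score 0.66 bbox 209 355 172 369
  fit [0.6859 0.1088 0.7417] 0.844
```

View pics/w2.png

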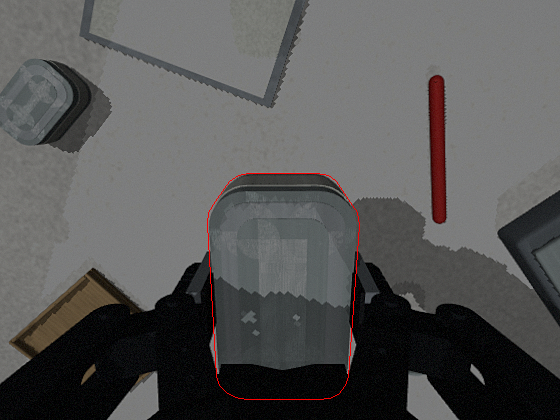

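Gripped with the tin centred (gap 0.619 ≈ 53 mm). The wrist view shows its far end at row 172, matching the outline. Next it goes into the oblong tray.

```bash
python3 - <<'E'
from h import *
p=P()["oblong_tray"]; phi=jaw(p[2],p); q=quat(phi); print(phi)
env.goto([p[0],p[1],0.16],q); stat("hover")
env.servo_line([p[0],p[1],0.03],q,vel=0.2)
print(env.servo_line([p[0],p[1],0.0085],q,vel=0.04,guard=6)); stat("down")
env.dwell(0.2); stat()
env.command_gripper(0.80); stat("open")
env.servo_line([p[0],p[1],0.20],q,vel=0.25)
env.dwell(.1); stat()
wristfit("oblong_large",z=0.004,x0=p[:2],save="pics/w3.png")
wristfit("oblong_tray",x0=p[:2])
E
```

```text
-0.2524929263515756
hover t 8.29 pos [ 0.4334 -0.1597  0.1603] gap 0.6206 F [ 0.4  0.3 -1.2]
True
down t 9.62 pos [ 0.4319 -0.1606  0.0091] gap 0.6235 F [-1.2  0.4  7.9]
 t 9.82 pos [ 0.4319 -0.1606  0.0091] gap 0.6181 F [-1.  -0.8  7.1]
open t 10.12 pos [ 0.4314 -0.1606  0.0087] gap 0.7972 F [-0.3 -0.4 -0.1]
 t 11.13 pos [ 0.4312 -0.1602  0.1986] gap 0.7962 F [0.  1.3 0.2]
oblong_large wrist score 0.68 bbox 254 313 135 233
  fit [ 0.4319 -0.1607  1.3205] 0.981
oblong_tray wrist score 0.8 bbox 223 345 97 253
  fit [ 0.4325 -0.16    2.8902] 0.686
```

View pics/w3.png

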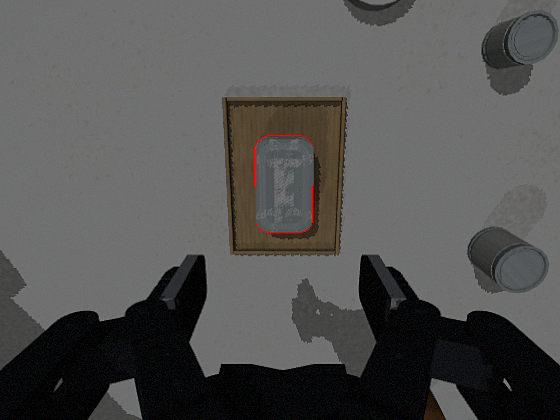

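The tin sits flat in the tray, within 1 mm of its centre and lengthwise (tin yaw 1.3205, tray axis 1.319). Next, the small oblong tin.

```bash
python3 - <<'E'
from h import *
p=P()["oblong_small"]; phi=jaw(p[2]+np.pi/2,p)
env.command_gripper(1.0)
env.goto([p[0],p[1],0.20],quat(phi)); env.dwell(.1); stat("hover"); print(phi)
w=wristfit("oblong_small",x0=p[:2],save="pics/w4.png")
E
```

```text
hover t 13.54 pos [0.6083 0.2974 0.2002] gap 0.9998 F [0.3 0.6 0. ]
1.5473242011426673
oblong_small wrist score 0.7 bbox 264 308 144 213
  fit [0.6079 0.3017 3.0983] 0.97
```

View pics/w4.png

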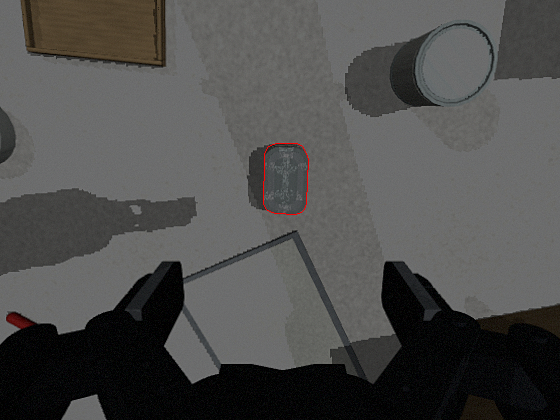

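The wrist view shows the small oblong tin at rows 144–213, cols 264–308, with a tight fit. The clipboard corner at (235,295) rules out a lengthwise squeeze, so I'll grasp across the width.

```bash
python3 - <<'E'
from h import *
p=[0.6078,0.3014,-0.04]; phi=jaw(p[2]+np.pi/2,p); q=quat(phi)
env.servo_line([p[0],p[1],0.06],q,vel=0.25)
print(env.servo_line([p[0],p[1],0.004],q,vel=0.12,guard=15)); stat("down")
env.command_gripper(0.0); stat("grip")
g=env.get_position()
env.servo_line([p[0],p[1],0.16],q,vel=0.25); env.dwell(.1); stat("lift"); 
wristfit("oblong_small",z=0.155,x0=p[:2],save="pics/w5.png",yaw=-0.04)
E
```

```text
False
down t 14.97 pos [0.6075 0.3016 0.0036] gap 1.0037 F [ 0.8 -0.1  0.7]
grip t 15.44 pos [0.6082 0.3017 0.0049] gap 0.4763 F [ 0.3 -0.5  5.7]
lift t 16.32 pos [0.6074 0.3003 0.1574] gap 0.4773 F [ 0.9 -0.9 -1.9]
oblong_small wrist score 0.74 bbox 229 336 194 357
  fit [ 0.607   0.3019 -0.0312] 0.935
```

View pics/w5.png

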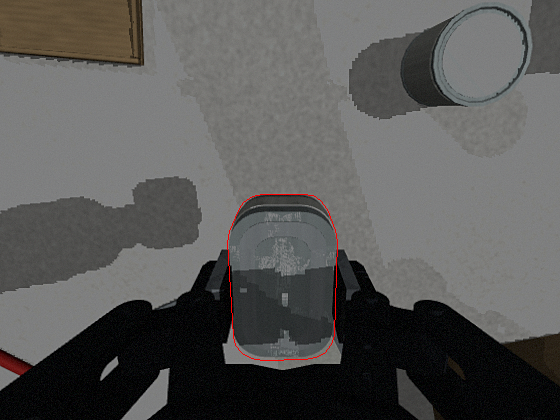

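```bash
python3 - <<'E'
from h import *
p=[0.4320,-0.1606]; q=quat(-0.2515)
env.goto([p[0],p[1],0.18],q); stat("hover")
env.servo_line([p[0],p[1],0.055],q,vel=0.2)
print(env.servo_line([p[0],p[1],0.0395],q,vel=0.04,guard=5)); stat("down")
env.dwell(0.2); stat()
env.command_gripper(0.80); stat("open")
env.servo_line([p[0],p[1],0.22],q,vel=0.25)
env.dwell(.1); stat()
wristfit("oblong_small",z=0.036,x0=p[:2],save="pics/w6.png")
wristfit("oblong_large",z=0.004,x0=p[:2])
E
```

```text
hover t 18.22 pos [ 0.4328 -0.1598  0.1803] gap 0.4763 F [ 0.1 -0.3 -0.4]
True
down t 19.39 pos [ 0.4323 -0.161   0.0408] gap 0.4773 F [-2.3 -0.9  9.4]
 t 19.59 pos [ 0.4323 -0.161   0.0408] gap 0.4807 F [-2.6 -0.2  8.8]
open t 19.98 pos [ 0.4318 -0.1609  0.0401] gap 0.7985 F [-0.5  0.9  0.5]
 t 20.94 pos [ 0.4311 -0.1607  0.2185] gap 0.7967 F [ 0.2  1.2 -0.6]
oblong_small wrist score 0.57 bbox 261 307 146 221
  fit [ 0.433  -0.1587  1.3338] 0.967
oblong_large wrist score 0.74 bbox 256 311 133 224
  fit [ 0.4322 -0.1605  1.3232] 0.312
```

View pics/w6.png

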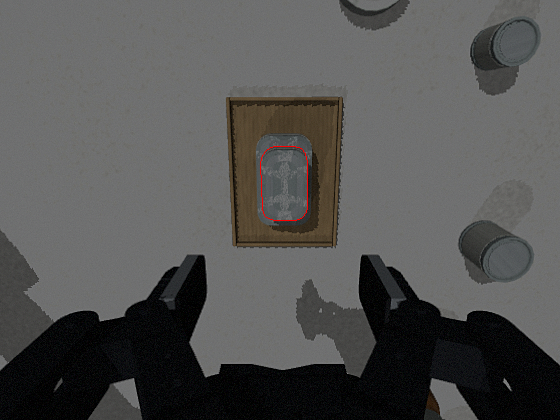

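The small oblong tin lies on the large one (rows 146–221, cols 261–307), lengthwise. It may be about 2 mm off along the length, which I'll recheck with the fixed cameras. Next, the large round tin.

```bash
python3 - <<'E'
from h import *
p=P()["round_large"]; phi=np.arctan2(p[1],p[0])
env.command_gripper(1.0)
env.goto([p[0],p[1],0.22],quat(phi)); env.dwell(.1); stat("hover"); print(phi,np.round(env.get_joint_positions(),2))
w=wristfit("round_large",x0=p[:2],save="pics/w7.png")
cams={n:env.get_image(n) for n in ["scene","side"]}
for n,z in (("oblong_small",.036),("oblong_large",.004)):
    ob=grab(n,cams)
    if n=="oblong_small":
        (qq,v),ind=fit(n,ob,z,x0=[.432,-.16]); print(n,np.round(qq,4),v,[(a,round(s,2),np.round(b,4).tolist(),round(c,3)) for a,s,b,c in ind])
    for cn,c in cams.items(): cv2.polylines(c["color"],[np.int32(np.round(hull(c,n,[.432,-.1606,1.319],z)))],True,(0,0,255) if z>.01 else (0,255,0),1)
a=cams["scene"]["color"][130:200,230:310];b=cams["side"]["color"][235:305,215:295]
cv2.imwrite("pics/ob.png",cv2.resize(np.hstack([a,b]),None,fx=5,fy=5,interpolation=cv2.INTER_NEAREST))
E
```

```text
hover t 23.7 pos [0.512  0.4308 0.22  ] gap 1.0002 F [0.7 0.3 0. ]
0.7019417055122322 [-0.21  0.77 -1.08  1.38  0.67  1.39 -0.59]
round_large wrist score 0.56 bbox 248 316 143 217
  fit [0.5116 0.4336 0.    ] 0.974
oblong_small [ 0.4324 -0.1594  1.2939] 0.9370333552360535 [('scene', 0.59, [0.4322, -0.1605, 1.2592], np.float64(0.932)), ('side', 0.8, [0.4327, -0.1578, 1.2899], np.float64(0.954))]
```

View pics/w7.png

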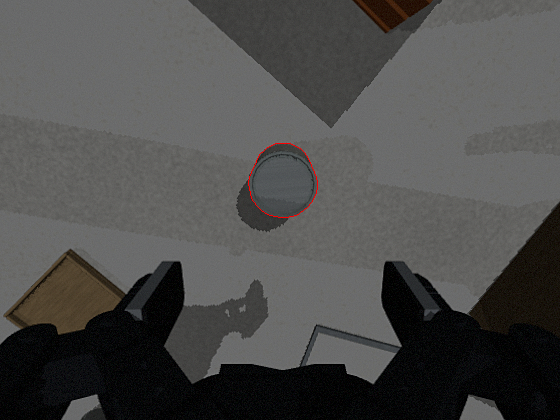

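View pics/ob.png

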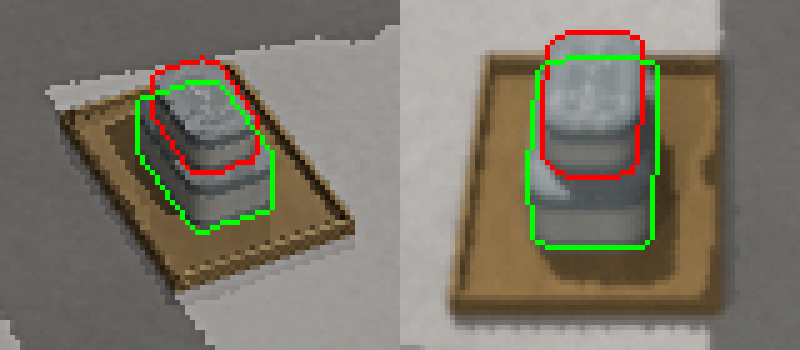

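Both fixed views put the small oblong tin within about 1–2.5 mm of centre on the larger one. The large round tin is at rows 143–217, cols 248–316 in the wrist view, and all cameras agree. I'll squeeze it twice, 90° apart, so it is centred in both directions before lifting.

```bash
cat >> h.py <<'E'
def pick_round(p,phi1,phi2,z,lift=0.2):
    q1,q2=quat(phi1),quat(phi2)
    env.servo_line([p[0],p[1],z+0.075],q1,vel=0.25)
    print(env.servo_line([p[0],p[1],z],q1,vel=0.12,guard=15)); stat("down")
    env.command_gripper(0.0); stat("grip1")
    env.command_gripper(1.0)
    env.servo_line([p[0],p[1],z],q2,vel=0.1) if False else env.goto([p[0],p[1],z],q2)
    env.dwell(.15); stat("turned")
    env.command_gripper(0.0); stat("grip2")
    env.servo_line([p[0],p[1],lift],q2,vel=0.25); env.dwell(.1); stat("lift")
def place_round(p,phi,z,hov,op=1.0):
    q=quat(phi)
    env.goto([p[0],p[1],hov],q); stat("hover")
    env.servo_line([p[0],p[1],z+0.015],q,vel=0.15)
    env.dwell(.1)
    print(env.servo_line([p[0],p[1],z-0.0015],q,vel=0.03,guard=5)); stat("touch")
    env.dwell(.2); stat()
    env.command_gripper(op); env.dwell(.1); stat("open")
    env.servo_line([p[0],p[1],hov],q,vel=0.2); env.dwell(.1); stat("up")
E
python3 - <<'E'
from h import *
p=[0.5115,0.4332]; a=0.702
pick_round(p,a,a+np.pi/2,0.0145)
cv2.imwrite("pics/w8.png",env.get_image("wrist")["color"])
E
```

```text
False
down t 25.55 pos [0.5116 0.4338 0.0151] gap 0.9969 F [0.4 0.1 0.8]
grip1 t 25.9 pos [0.5118 0.4337 0.0158] gap 0.7145 F [-0.7 -0.6  6.2]
turned t 27.71 pos [0.5115 0.4332 0.0146] gap 0.997 F [ 0.8 -0.3 -0.9]
grip2 t 28.06 pos [0.5117 0.4333 0.0149] gap 0.7097 F [ 0.5 -1.   3.4]
lift t 29.05 pos [0.5114 0.4322 0.1976] gap 0.7136 F [ 0.3  0.3 -2.6]
```

View pics/w8.png

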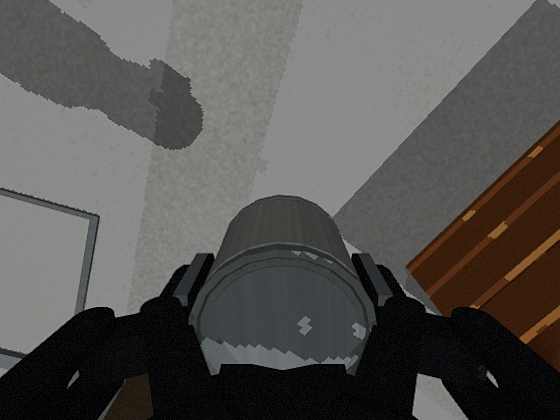

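The tin is held upright between the pads. Placing it in the square tray.

```bash
python3 - <<'E'
from h import *
p=[0.4338,0.1391]
place_round(p,-0.12,0.0185,0.21)
w=wristfit("round_large",z=.004,x0=p,save="pics/w9.png")
wristfit("square_tray",x0=p)
E
```

```text
hover t 30.67 pos [0.434  0.1398 0.2101] gap 0.7122 F [ 0.2  0.5 -2.8]
True
touch t 32.59 pos [0.4338 0.1389 0.0188] gap 0.7129 F [-0.4 -1.2  9.1]
 t 32.79 pos [0.4338 0.1389 0.0188] gap 0.7175 F [-1.7 -1.5  7.4]
open t 33.27 pos [0.4334 0.1386 0.0184] gap 0.997 F [-0.7 -0.4  0. ]
up t 34.48 pos [0.4332 0.1388 0.209 ] gap 1.0023 F [ 0.2 -1.  -0.3]
round_large wrist score 0.62 bbox 249 318 146 224
  fit [0.4342 0.1401 0.    ] 0.961
square_tray wrist score 0.83 bbox 222 344 118 234
  fit [ 0.434   0.1392 -0.1193] 0.677
```

View pics/w9.png

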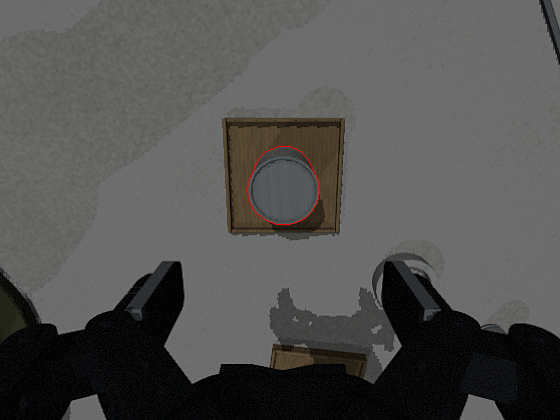

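The large tin stands centred in the square tray (within 1 mm). Now the medium round tin.

```bash
python3 - <<'E'
from h import *
p=P()["round_medium"][:2]; a=np.arctan2(p[1],p[0])
env.goto([p[0],p[1],0.21],quat(a)); env.dwell(.1); stat("hover"); print(np.round(env.get_joint_positions(),2))
w=wristfit("round_medium",x0=p,save="pics/w10.png")
if w is not None and np.hypot(*(w[:2]-p))<.006:
    p=(w[:2]+np.array(p))/2
    pick_round(p,a,a+np.pi/2,0.012)
    cv2.imwrite("pics/w11.png",env.get_image("wrist")["color"])
E
```

```text
hover t 36.51 pos [ 0.6307 -0.2901  0.2106] gap 0.9975 F [-0.1 -0.  -0. ]
[ 0.81  0.73 -0.84  1.32  0.54  1.32 -0.46]
round_medium wrist score 0.98 bbox 258 309 154 213
  fit [ 0.6312 -0.291   0.    ] 0.965
False
down t 38.02 pos [ 0.6313 -0.2915  0.0128] gap 0.9964 F [ 0.7 -0.4  0.4]
grip1 t 38.46 pos [ 0.6313 -0.2917  0.0131] gap 0.5666 F [-0.5  0.3  5.4]
turned t 40.32 pos [ 0.6308 -0.2914  0.0121] gap 0.9968 F [ 0.3 -0.2 -0.7]
grip2 t 40.74 pos [ 0.631  -0.2916  0.0124] gap 0.5709 F [-0.  -0.2  2.4]
lift t 41.74 pos [ 0.6298 -0.2918  0.1977] gap 0.5747 F [ 0.  -0.5 -1.6]
```

View pics/w10.png

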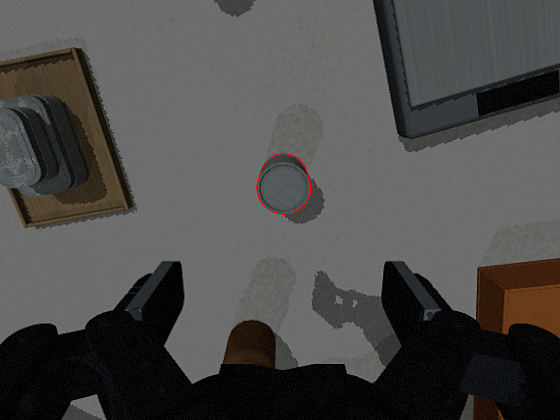

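View pics/w11.png

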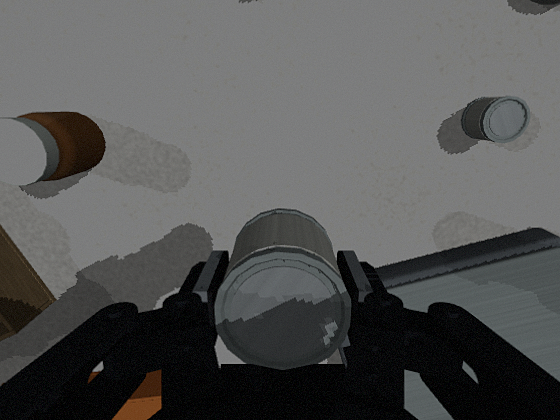

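The medium tin is held upright and the jar (left, row 145) is untouched. Placing it on the large tin.

```bash
python3 - <<'E'
from h import *
p=[0.4338,0.1391]
place_round(p,-0.12,0.080,0.27)
w=wristfit("round_medium",z=.068,x0=p,save="pics/w12.png")
E
```

```text
hover t 43.53 pos [0.4343 0.1386 0.2698] gap 0.574 F [-0.1 -0.3 -1.2]
True
touch t 45.45 pos [0.4338 0.1389 0.0802] gap 0.5674 F [-0.5 -1.3  9.1]
 t 45.65 pos [0.4338 0.1389 0.0802] gap 0.5718 F [-1.  -1.2  6.8]
open t 46.21 pos [0.4334 0.1386 0.0799] gap 1.0017 F [-0.4  0.6  0.5]
up t 47.41 pos [0.4333 0.1388 0.269 ] gap 1.006 F [ 0.6 -0.3 -0. ]
round_medium wrist score 0.75 bbox 255 310 153 214
  fit [0.434  0.1402 0.    ] 0.967
```

View pics/w12.png

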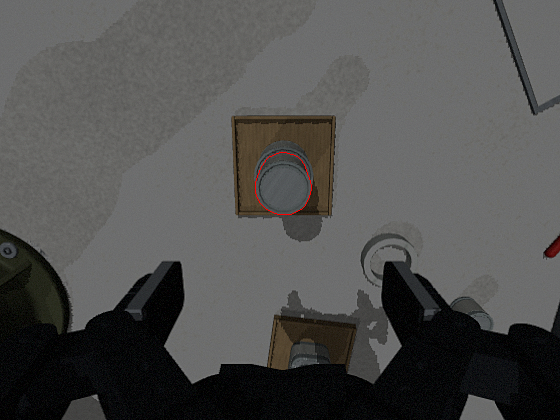

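Medium on large, concentric (0.4340, 0.1402 against 0.4342, 0.1401 for the large one). Last, the small round tin.

```bash
python3 - <<'E'
from h import *
p=P()["round_small"][:2]; a=np.arctan2(p[1],p[0])
env.goto([p[0],p[1],0.25],quat(a)); env.dwell(.1); stat("hover")
w=wristfit("round_small",x0=p,save="pics/w13.png")
if w is not None and np.hypot(*(w[:2]-p))<.006:
    p=(w[:2]+np.array(p))/2
    pick_round(p,a,a+np.pi/2,0.010,lift=0.26)
    cv2.imwrite("pics/w14.png",env.get_image("wrist")["color"])
E
```

```text
hover t 48.83 pos [ 0.6572 -0.0886  0.251 ] gap 1.0057 F [-0.1 -0.5  1. ]
round_small wrist score 0.95 bbox 265 301 154 194
  fit [ 0.6581 -0.0899  0.    ] 0.964
False
down t 50.52 pos [ 0.6584 -0.09    0.0107] gap 1.0056 F [ 1.   0.4 -0.8]
grip1 t 51.02 pos [ 0.6583 -0.0903  0.0108] gap 0.4508 F [-0.5 -0.5  5.3]
turned t 52.94 pos [ 0.6578 -0.0903  0.0101] gap 1.0043 F [-0.7  0.4 -0.4]
grip2 t 53.43 pos [ 0.6581 -0.0902  0.0104] gap 0.4511 F [-0.5 -0.5  3.4]
lift t 54.68 pos [ 0.6573 -0.0908  0.2582] gap 0.4517 F [-0.1 -0.8 -1. ]
```

View pics/w13.png

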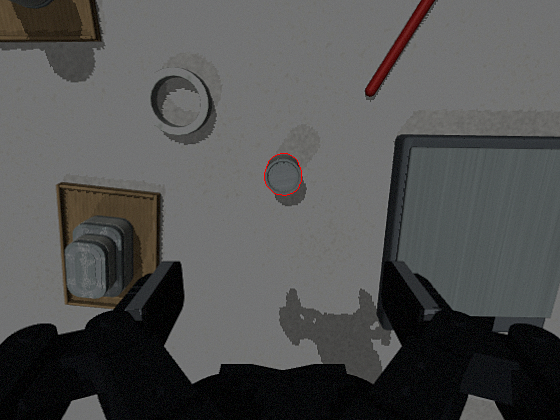

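View pics/w14.png

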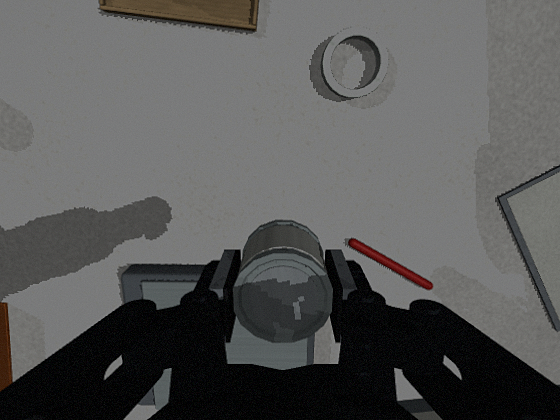

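The small tin is held upright. Placing it on top.

```bash
python3 - <<'E'
from h import *
p=[0.4338,0.1391]
place_round(p,-0.12,0.128,0.29)
w=wristfit("round_small",z=.118,x0=p,save="pics/w15.png")
# move away and check with fixed cameras
env.goto([0.60,-0.05,0.30],quat(-.08)); env.dwell(.3)
cams={n:env.get_image(n) for n in ["scene","side"]}
for n,z in (("oblong_small",.036),("round_small",.118),("round_medium",.068),("round_large",.004),("jar",0)):
    ob=grab(n,cams)
    if not ob: print(n,"none"); continue
    (qq,v),ind=fit(n,ob,z,x0=[.432,-.16] if 'ob' in n else p if n!="jar" else None); print(n,np.round(qq,4),round(v,3),[(a,round(s,2),np.round(b,4).tolist(),round(c,3)) for a,s,b,c in ind])
a=cams["scene"]["color"][120:260,230:390];b=cams["side"]["color"][170:310,190:350]
cv2.imwrite("pics/fin.png",cv2.resize(np.hstack([a,b]),(800,350)))
stat()
E
```

```text
hover t 56.28 pos [0.4343 0.1387 0.2899] gap 0.4488 F [ 0.1 -0.4 -0.5]
True
touch t 58.02 pos [0.4338 0.1389 0.1282] gap 0.4529 F [-1.3 -1.1  6.7]
 t 58.22 pos [0.4338 0.1389 0.1283] gap 0.4513 F [-1.2 -1.   7.4]
open t 58.84 pos [0.4335 0.1386 0.128 ] gap 0.9994 F [ 0.1 -0.2  0.7]
up t 59.9 pos [0.4333 0.1387 0.2889] gap 1.004 F [ 0.5 -1.1 -0.2]
round_small wrist score 0.87 bbox 261 306 162 215
  fit [0.4341 0.1403 0.    ] 0.966
oblong_small [ 0.4321 -0.1591  1.3057] 0.882 [('scene', 0.76, [0.4292, -0.1646, 1.1294], np.float64(0.843)), ('side', 0.9, [0.4322, -0.1584, 1.3055], np.float64(0.952))]
round_small [0.4338 0.1394 0.    ] 0.925 [('scene', 0.74, [0.4335, 0.1386, 0.0], np.float64(0.927)), ('side', 0.83, [0.434, 0.141, 0.0], np.float64(0.935))]
round_medium [0.4347 0.1414 0.    ] 0.513 [('scene', 0.83, [0.4298, 0.1342, 0.0], np.float64(0.395)), ('side', 0.87, [0.4344, 0.1415, 0.0], np.float64(0.636))]
round_large [0.4353 0.1398 0.    ] 0.616 [('scene', 0.66, [0.4353, 0.1398, 0.0], np.float64(0.616))]
jar [ 0.5107 -0.4596  0.    ] 0.873 [('scene', 0.61, [0.5106, -0.4595, 0.0], np.float64(0.873)), ('side', 0.61, [0.511, -0.459, 0.0], np.float64(0.873))]
 t 61.89 pos [ 0.6    -0.0501  0.3   ] gap 1.0007 F [-0.2  0.7  1. ]
```

View pics/fin.png

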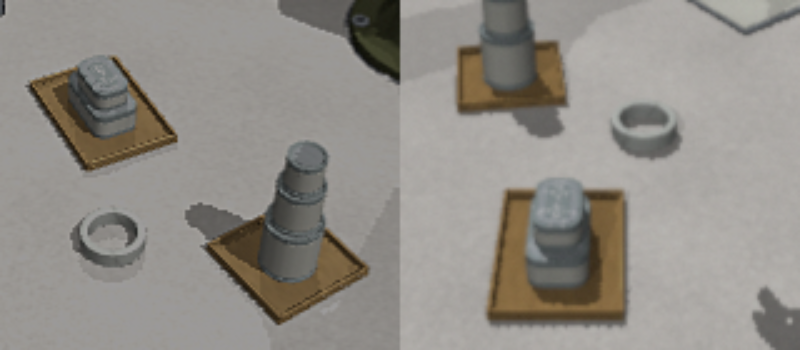

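View pics/w15.png

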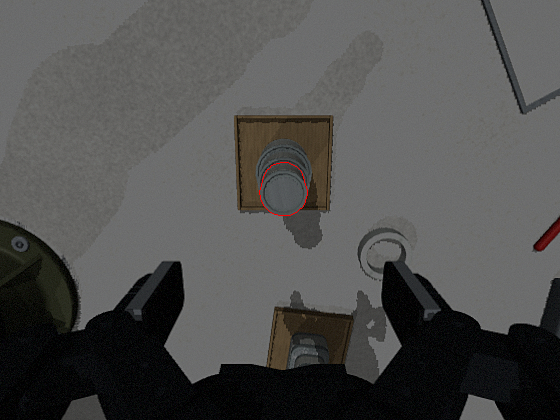

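Both piles stand upright and centred, and the jar is where it was. I want one better look at the small oblong tin's lengthwise offset, with the tool turned 90°.

```bash
python3 - <<'E'
from h import *
p=[0.432,-0.1606]
env.goto([*p,0.23],quat(-0.2515+np.pi/2)); env.dwell(.2); stat()
cam=env.get_image("wrist"); cv2.imwrite("pics/w16raw.png",cam["color"])
w=wristfit("oblong_small",z=.036,x0=p)
for n,z in (("oblong_small",.036),("oblong_large",.004)):
    cv2.polylines(cam["color"],[np.int32(np.round(hull(cam,n,[*p,1.319],z)))],True,(0,0,255) if z>.01 else (0,255,0),1)
cv2.imwrite("pics/w16.png",cv2.resize(cam["color"][100:280,170:400],None,fx=3.3,fy=3.3,interpolation=cv2.INTER_NEAREST))
E
```

```text
t 63.47 pos [ 0.4325 -0.1602  0.2302] gap 0.9979 F [ 0.3 -1.1 -0.6]
oblong_small wrist score 0.61 bbox 247 317 157 204
  fit [ 0.4325 -0.1587  1.3183] 0.98
```

View pics/w16.png

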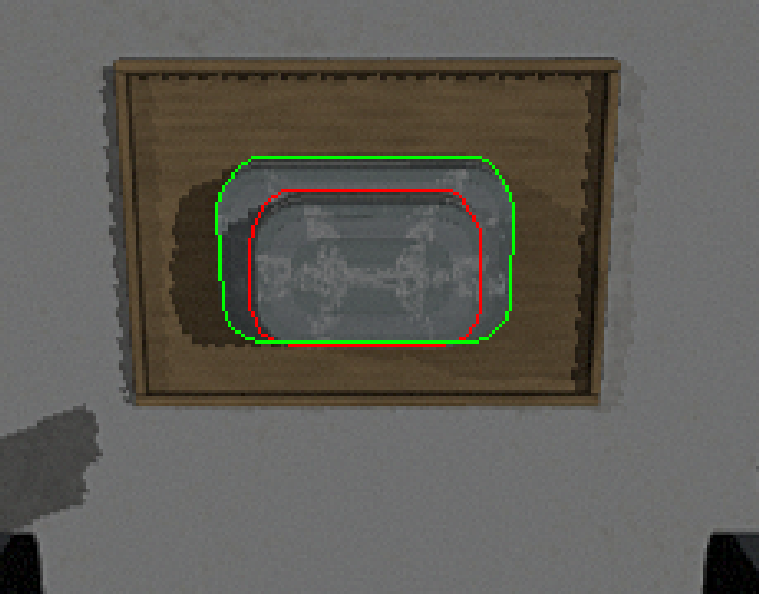

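The green outline (large tin) fits exactly, while the small one sits about 2 mm towards +length, as the wrist and side views said before. A gentle lengthwise closing of the jaws, clear of the lower tin, will centre it.

```bash
python3 - <<'E'
from h import *
p=[0.4319,-0.1608]; q=quat(-0.2515+np.pi/2)
env.servo_line([*p,0.09],q,vel=0.2)
print(env.servo_line([*p,0.040],q,vel=0.06,guard=5)); env.dwell(.1); stat("down")
env.command_gripper(0.765); stat("squeeze")
env.command_gripper(1.0); stat("open")
env.servo_line([*p,0.23],q,vel=0.2); env.dwell(.2); stat("up")
cam=env.get_image("wrist")
w=wristfit("oblong_small",z=.036,x0=p)
for n,z in (("oblong_small",.036),("oblong_large",.004)):
    cv2.polylines(cam["color"],[np.int32(np.round(hull(cam,n,[*p,1.319],z)))],True,(0,0,255) if z>.01 else (0,255,0),1)
cv2.imwrite("pics/w17.png",cv2.resize(cam["color"][100:280,170:400],None,fx=3.3,fy=3.3,interpolation=cv2.INTER_NEAREST))
E
```

```text
False
down t 65.55 pos [ 0.4322 -0.1609  0.0403] gap 0.9965 F [-0.7 -0.6 -0.7]
squeeze t 65.88 pos [ 0.4321 -0.1609  0.0404] gap 0.7676 F [-1.2  0.2  5.5]
open t 66.22 pos [ 0.4318 -0.1608  0.0399] gap 1.0023 F [ 0.9  0.5 -0.4]
up t 67.53 pos [ 0.4315 -0.1607  0.2292] gap 0.9996 F [-0.9 -0.7 -0.3]
oblong_small wrist score 0.61 bbox 248 317 159 205
  fit [ 0.4328 -0.1591  1.3177] 0.967
```

View pics/w17.png

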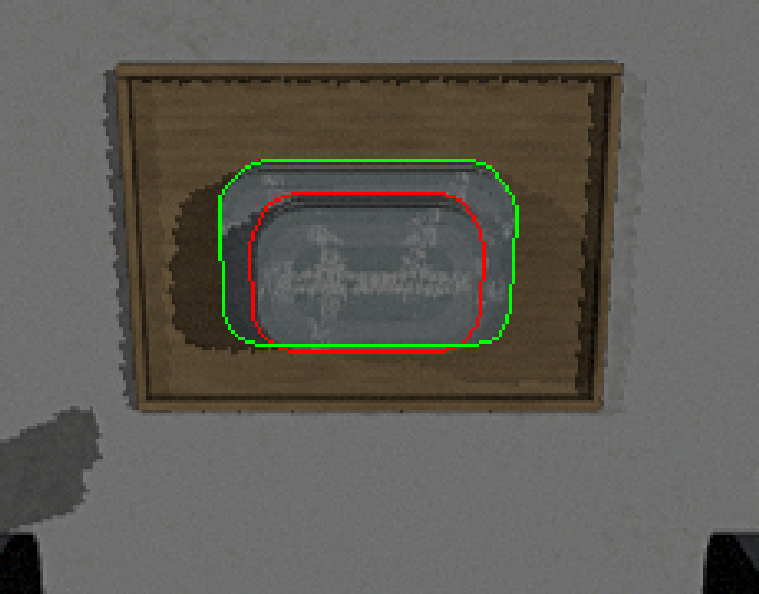

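After the squeeze the lid sits almost on the centred outline (1–1.7 mm at most), the lower tin did not move, and the arm is clear. Handing in.

```bash
python3 - <<'E'
from h import *
cv2.imwrite("pics/last.png",env.get_image("scene")["color"])
env.finish_job(); print(env.get_time_s())
E
```

```text
the job is handed in; nothing more can be done
the job is handed in; nothing more can be done
```

View pics/last.png

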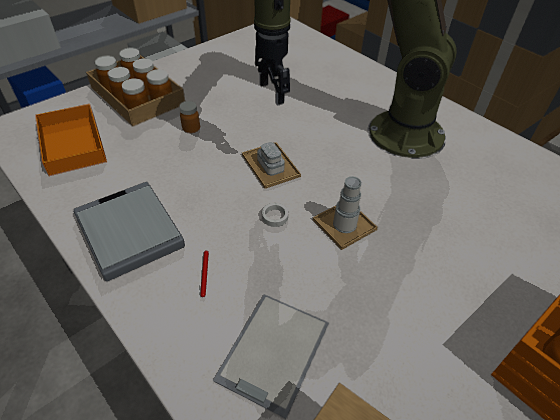

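Both trays are made up and the job is handed in, at about 68 s on the robot's clock. The last picture shows both piles standing with the arm clear of them.

- **Round tins:** large, medium and small are piled upright in the middle of the square tray. The wrist camera put all three within 0.3 mm of one another and within about 1 mm of the tray's centre.
- **Oblong tins:** the large one lies flat and lengthwise in its tray, within 1 mm of centre, and the small one lies flat and lengthwise on top of it.
- **Small oblong offset:** wrist and side views read it about 2 mm off centre along the length; the scene camera's first reading was under 0.5 mm. I gave it one gentle lengthwise squeeze, after which the wrist still read about 1.7–1.9 mm, so it changed little.
- **Unreliable readings:** the scene camera's last fit of the small oblong tin was poor and read about 5 mm off, against the other views. The last fixed-camera fits of the medium and large round tins were also poor, because the tins partly hide each other. I set all of these aside in favour of the wrist views.
- **Jar:** it was left standing and never touched, and measured within 2 mm of where it started, which is the calibration accuracy.

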